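# Turn the screw-tub carousel to the pointer

### The job

On the hardware shop's counter, push the carousel gently round with the fingertips, by the blue posts on its rim, until the screw tub with the yellow lid stands squarely in line with the red pointer on the customer's (far) side of its foot, then draw the hand clear. Do not touch or lift the tubs, which ride along in their collars, and leave the box, the pail and the screwdriver alone.

Things in the scene. Friction and masses are not known exactly. Their poses are not given: they have to be found in the camera images.
- foot: fixed black round foot of the carousel, 210 mm across, 20 mm high. Origin on the turning axis at counter height. On its own -x side, which looks away from the robot to the customer (within 35 degrees), a flat black tongue with a raised red bar (the pointer, 14 mm wide, top 22 mm above the counter) reaches out from under the deck, to 180 mm from the axis
- pointer (a point): the middle of the red pointer bar's top, 158 mm from the axis along the foot's -x, 22 mm above the counter
- turntable: the carousel's grey round deck, 270 mm across; underside 28 mm, top 40 mm above the counter. Origin on the turning axis at counter height; it turns freely either way about its z without end stops, on a stiff bearing (about 2 N at a rim post keeps it moving) and stays where it is left.
- hub (a point): top centre of the steel hub in the middle of the deck, on the axis, 91 mm above the counter; the hub is 44 mm across. Around it the deck carries five white octagonal collars (12 mm high, about 51 mm across) centred 75 mm from the axis, 72 degrees apart, a tub standing in each with 1.6 mm of play all round; which tub is in which collar varies
- post0 (a point): top centre of rim post 0: one of five upright blue posts fixed to the deck, 12 mm across, 122 mm from the axis, rising 55 mm from the deck to 95 mm above the counter; each is halfway (36 degrees) between two neighbouring tubs. Numbered anticlockwise seen from above
- post1 (a point): top centre of rim post 1: one of five upright blue posts fixed to the deck, 12 mm across, 122 mm from the axis, rising 55 mm from the deck to 95 mm above the counter; each is halfway (36 degrees) between two neighbouring tubs. Numbered anticlockwise seen from above
- post2 (a point): top centre of rim post 2: one of five upright blue posts fixed to the deck, 12 mm across, 122 mm from the axis, rising 55 mm from the deck to 95 mm above the counter; each is halfway (36 degrees) between two neighbouring tubs. Numbered anticlockwise seen from above
- post3 (a point): top centre of rim post 3: one of five upright blue posts fixed to the deck, 12 mm across, 122 mm from the axis, rising 55 mm from the deck to 95 mm above the counter; each is halfway (36 degrees) between two neighbouring tubs. Numbered anticlockwise seen from above
- post4 (a point): top centre of rim post 4: one of five upright blue posts fixed to the deck, 12 mm across, 122 mm from the axis, rising 55 mm from the deck to 95 mm above the counter; each is halfway (36 degrees) between two neighbouring tubs. Numbered anticlockwise seen from above
- tub_white: loose clear screw tub, 45 mm across, 65 mm high, 0.08 to 0.18 kg, white lid. Origin at the centre of its underside, which is 40 mm above the counter; z up
- tub_yellow: loose clear screw tub, 45 mm across, 65 mm high, 0.08 to 0.18 kg, yellow lid and yellow label: the wanted one. Origin at the centre of its underside, which is 40 mm above the counter; z up
- tub_black: loose clear screw tub, 45 mm across, 65 mm high, 0.08 to 0.18 kg, black lid. Origin at the centre of its underside, which is 40 mm above the counter; z up
- tub_grey: loose clear screw tub, 45 mm across, 65 mm high, 0.08 to 0.18 kg, grey lid. Origin at the centre of its underside, which is 40 mm above the counter; z up
- tub_black2: loose clear screw tub, 45 mm across, 65 mm high, 0.08 to 0.18 kg, black lid, like tub_black. Origin at the centre of its underside, which is 40 mm above the counter; z up
- screw_box: bystander: brown cardboard box of screws, 90 x 60 x 50 mm, loose on the counter; origin at the centre of its underside
- pail: bystander: small open steel pail, 84 mm across, 85 mm high, loose on the counter; origin at the centre of its underside
- screwdriver: bystander: screwdriver about 200 mm long, red handle, lying loose on the counter along its x; origin at counter height about mid-length

How it is judged:
On the way:
1. the fingers push the carousel (contact force between the fingers and turntable above 0.4 N), for 0.04 s.
At the end, for the whole second after the job is handed in: The yellow-lidded tub stands on the pointer's side of the axis, its centre within 10 mm of the line from the axis through the pointer; the carousel is at rest; all five tubs stand upright in their collars; box, pail and screwdriver are within 20 mm of where they were, the pail upright (y of tub_yellow in the frame of foot between -0.01 and 0.01 m and x of tub_yellow in the frame of foot below -0.06 m and angular speed of turntable below 0.05 rad/s and height (world z) of tub_white between 0.036 and 0.046 m and angle between each of tub_white, tub_yellow, tub_black, tub_grey, tub_black2's own z axis and vertical below 0.1 rad and horizontal distance between each of tub_white, tub_yellow, tub_black, tub_grey, tub_black2 and turntable below 0.082 m and height (world z) of tub_yellow between 0.036 and 0.046 m and height (world z) of tub_black between 0.036 and 0.046 m and height (world z) of tub_grey between 0.036 and 0.046 m and height (world z) of tub_black2 between 0.036 and 0.046 m and distance of each of screw_box, pail, screwdriver from where it was at the start of the episode below 0.02 m and angle between pail's own z axis and vertical below 0.15 rad); the robot touches nothing.
It fails at once if a tub is lifted or thrown out of its collar (height (world z) of any of tub_white, tub_yellow, tub_black, tub_grey, tub_black2 above 0.05 m or angle between any of tub_white, tub_yellow, tub_black, tub_grey, tub_black2's own z axis and vertical above 0.35 rad).
It fails at once if the robot pushes or grips a tub (more than 2 N) (contact force between any of the fingers, the arm and tub_white above 2 N or contact force between any of the fingers, the arm and tub_yellow above 2 N or contact force between any of the fingers, the arm and tub_black above 2 N or contact force between any of the fingers, the arm and tub_grey above 2 N or contact force between any of the fingers, the arm and tub_black2 above 2 N).
It fails at once if the carousel is flung round (faster than 3 rad/s) (angular speed of turntable above 3 rad/s).
It fails at once if the box, the pail or the screwdriver is moved by more than 20 mm (distance of any of screw_box, pail, screwdriver from where it was at the start of the episode above 0.02 m).
It also fails if it takes over 64 s, if anything falls off the work surface, if the arm or the gripper's body presses on something with over 40 N, if the wrist force passes 120 N, or if a joint passes its speed limit or range.

### The arm

A 6-joint arm with a two-finger parallel gripper is mounted at the origin on the work surface. World frame = base frame: x ahead of the robot, y to its left, z up, the work surface at z = 0. Lengths are in m, angles in rad, forces in N, time in s.
With the tool pointing down it reaches from about 0.35 to 1 m from the base axis. Payload 7.1 kg.
Tool frame: the origin (TCP) lies at the very end of the fingers, on their centre line; the grasp point (between the pads) lies 19 mm behind it; z points along the fingers, x is the direction in which the jaws open and shut, and the axes are right-handed (so a half turn about z gives the same grasp; the last joint's range is limited). The gripper opens to 85 mm and grips with 20 to 120 N. Pads are 22 mm wide; open, the fingers measure 114 mm over their backs; the gripper's body (76 mm by 85 mm) begins 54 mm behind the grasp point. The pads swing forward as they close: fully open they stand 13 mm farther back than shut.
Start: joints at [-1.13, 0.423, 1.63, -0, 1.089, -0.019], TCP at [0.277, -0.56, 0.231] pointing down, gripper open.
Joint ranges: [-3, 3], [-0.9, 2.11], [0.09, 2.58], [-1.31, 4.45], [0.11, 2.69], [-2.54, 2.54]. Speed limits (rad/s): [2.39, 2.39, 3.01, 3.14, 3.14, 3.14].

### API

Orientations are given as [roll, pitch, yaw] about the fixed x, y, z axes, in that order (R = Rz(yaw) Ry(pitch) Rx(roll)).
In Python, from cell import get_obs, capture, camera_params, sign_off, look_for gives the robot as it stands.
- The arm moves only by the tool step_arm, never from a script. Its argument "deltas" is one flat list of numbers, 7 for each row, row after row: the shift along the tool's x, y, z in mm, then the turn, a rotation vector about the tool's x, y, z in units of 10 degrees (1.0 is 10 degrees), then the closure, from 0 (fully open) to 1 (shut). A call has 1 to 10 rows; each row shifts and turns the commanded pose from where the row before left it, along the tool's axes as they then stand; what a row does not reach is not made up. A row lasts 1/8 s, in which the tool goes at most 62.5 mm and 10.7 degrees, less where a joint would pass 70% of its speed; a pose out of reach is approached as far as the arm can. A call with a gripper value outside its range is refused whole. The fingers move at their own pace and stop on an object; the grip force is fixed at half the most. Time passes only in rows, so rows that do not move let the fingers close. It gives the time, the measured TCP pose, the force and the opening at its end, in the units of the state.
- get_obs(): the state, without advancing time (a new reading comes with each control period).
- capture(name): name is "scene" or "top" or "wrist"; returns (picture, depth): 384x512x3 uint8, blue, green, red; 384x512 float32, m along the optical axis (not along the pixel's ray), 0 where there is no reading.
- camera_params(name): a dict with "fx", "fy", "cx", "cy" (pixels), "rvec" (rotation vector, rad) and "tvec" (3), from world to camera coordinates, as OpenCV has them; the wrist camera has in their place "hand_eye" (4x4, takes a point from camera to tool coordinates, whose origin is the TCP and whose axes are the tool frame's). Camera axes: x right, y down, z forward; pixel columns grow to the right and rows downward; lengths in m; the calibration is good to about 2 mm. A picture is of the moment at which its call begins: read the wrist's pose just before it. camera_params takes no time and is no camera call.
- sign_off(): hands the job in, once; it reports no verdict.
Trained networks look in the newest picture that a camera, given by its name, has taken for a name from the list of things; names that differ only in an ending like _2 or _b are one class to them, and where a whole thing is asked for, a point or a joint stands for the part that bears it (a point fixed in the world has none). Each returns a list of dicts, best first, with "p" (0 to 1); they miss things now and then, are a little off and sometimes report something else, mostly with a low value. They report only what shows in the picture. A call takes as long as a camera call.
- look_for(label, camera): "extent" ([left, top, right, bottom] as shares, 0 to 1, of the picture: columns of its width, rows of its height, round what is visible of it).
The state is a dict: "time_s": time; "joint_pos": joint angles; "qd": joint speeds; "joint_torque": joint torques, N m; "ee_pos": TCP position; "ee_rot": TCP orientation; "force": force on the tool from outside, world axes, zero at the start; "moment": the same for the moment, N m; "width": finger opening in m.
Only numpy, scipy, OpenCV 4.12 (cv2) and the standard library are available. Lean on these libraries where they do the work, as an engineer would, in place of code of your own. Each camera call takes 0.05 s, during which the arm holds its last target.

## Working session

There is one attempt and no reset: what is moved stays moved. The work goes in short steps, Python scripts to look and compute and a tool call to move; the robot and the scene stay as the last step left them, time stands still between calls to the robot, and variables do not carry over. Pictures are saved under pics/ and viewed, and the job is handed in when it is done.

Besides the shell and the picture viewer there is one more tool, called after "Call:" by a JSON object that holds its "fn" and its "kwargs", one argument or row to a line. step_arm: Moves the arm, as the interface text tells. Its arguments: {"type":"object","properties":{"deltas":{"type":"array"}},"required":["deltas"]}

```bash
mkdir -p pics; ls; cat > h.py <<'E'
import numpy as np, cv2
from cell import get_obs, capture, camera_params, sign_off, look_for
def cam(n):
    p=camera_params(n); K=np.array([[p['fx'],0,p['cx']],[0,p['fy'],p['cy']],[0,0,1.]])
    R=cv2.Rodrigues(np.array(p['rvec'],float))[0]; return K,R,np.array(p['tvec'],float).reshape(3)
def atz(n,u,v,z):
    K,R,t=cam(n); d=R.T@np.linalg.inv(K)@[u,v,1]; c=-R.T@t; return c+d*(z-c[2])/d[2]
def proj(n,P):
    K,R,t=cam(n); q=(K@(R@np.asarray(P,float).T+t[:,None])); return (q[:2]/q[2]).T
E
python3 - <<'E'
from h import *
for n in('top','scene'):
    i,d=capture(n); cv2.imwrite(f'pics/{n}0.png',i); np.save(n+'d.npy',d)
    K,R,t=cam(n); print(n,-R.T@t,R[2])
for l in('hub','pointer','tub_yellow'): print(l,look_for(l,'top')[:2])
print(get_obs())
E
```

```text
pics
top [ 0.40689846 -0.00588329  1.1193967 ] [ 0.19144213 -0.00347868 -0.98149774]
scene [ 1.44538208 -0.178106    0.89947731] [-0.72610473  0.13313602 -0.67457151]
hub [{'extent': [0.4234, 0.3971, 0.6008, 0.6359], 'p': 0.57}]
pointer []
tub_yellow [{'extent': [0.5182, 0.4331, 0.5543, 0.4789], 'p': 0.77}, {'extent': [0.549, 0.5042, 0.5848, 0.551], 'p': 0.29}]
{'time_s': 0.25, 'joint_pos': array([-1.13002225e+00,  4.23471990e-01,  1.63024547e+00,  9.38455838e-06,
        1.08856520e+00, -1.90280812e-02]), 'qd': array([-0.00095399, -0.00266415, -0.00091727, -0.00108504, -0.0003695 ,
       -0.00118536]), 'joint_torque': array([ 6.57149531e-05, -5.56965280e+01, -2.81623489e+01, -9.96877179e-05,
        5.46408322e-03,  2.12817463e-05]), 'ee_pos': array([ 0.27726338, -0.55986473,  0.23095072]), 'ee_rot': array([-3.14157122e+00,  6.89723560e-04, -1.11099852e+00]), 'force': array([ 0.50282296, -0.13417775,  0.29050264]), 'moment': array([-0.03848157, -0.00147762, -0.00886079]), 'width': 0.08551871265828634}
```

View pics/top0.png

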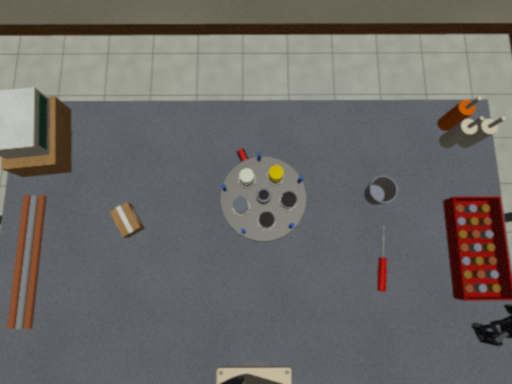

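View pics/scene0.png

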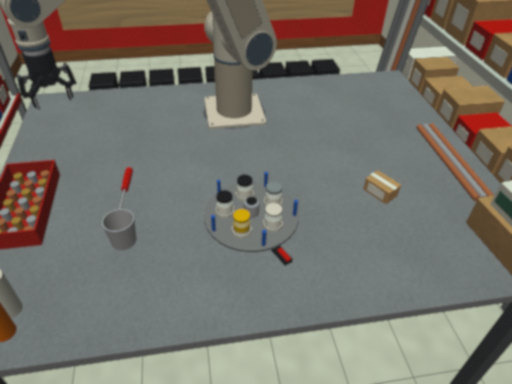

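```bash
python3 - <<'E'
import cv2
i=cv2.imread('pics/top0.png')[130:265,190:330]; cv2.imwrite('pics/top0c.png',cv2.resize(i,None,fx=4,fy=4,interpolation=cv2.INTER_CUBIC))
E
```

```text
(no output)
```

View pics/top0c.png

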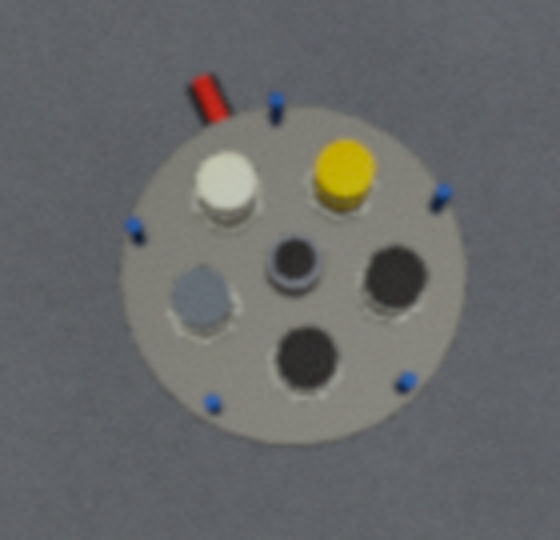

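The top view shows the carousel centred near (263,198). The red bar is at (243,154), up and to the left. The yellow lid is at (276,173), up and to the right, so it needs an anticlockwise turn of about 45°. Next I'll measure these properly.

```bash
cat > meas.py <<'E'
from h import *
import sys
from scipy.optimize import least_squares
def blobs(m,mn=3):
    n,l,s,c=cv2.connectedComponentsWithStats(m.astype(np.uint8)); return [(s[k,4],c[k]) for k in range(1,n) if s[k,4]>=mn]
def measure(n,i,box):
    x0,y0,x1,y1=box
    hsv=cv2.cvtColor(i,cv2.COLOR_BGR2HSV); M=np.zeros(i.shape[:2],bool); M[y0:y1,x0:x1]=1
    H,S,V=[hsv[...,k].astype(int) for k in range(3)]
    blue=M&(H>100)&(H<128)&(S>140); red=M&((H<8)|(H>172))&(S>150)&(V>60); yel=M&(H>18)&(H<32)&(S>170)
    return blobs(blue),blobs(red),blobs(yel)
if __name__=='__main__':
    i=cv2.imread('pics/top0.png')
    b,r,y=measure('top',i,(190,130,335,265))
    for nm,L,z in(('blue',b,.075),('red',r,.022),('yel',y,.100)):
        for a,c in L: print(nm,a,c.round(1),atz('top',*c,z).round(4))
E
python3 meas.py
python3 - <<'E'
from h import *
i=cv2.imread('pics/top0.png')
d=np.load('topd.npy');K,R,t=cam('top')
v,u=np.mgrid[0:384,0:512]; P=np.stack([(u-K[0,2])*d/K[0,0],(v-K[1,2])*d/K[1,1],d],-1)
W=(P-t)@R
m=(d>0)&(W[...,2]>.032)&(W[...,2]<.045)&(abs(u-263)<60)&(abs(v-198)<60)
print(m.sum(),W[m][:,2].mean())
# deck circle: min enclosing
c,r=cv2.minEnclosingCircle(W[m][:,:2].astype(np.float32)); print(c,r)
for nm,(a,b) in dict(hub=(263.5,194.5),counter=(150,280)).items():print(nm,W[int(b),int(a)])
for l in('screw_box','pail','screwdriver'):
    e=look_for(l,'top')[:1]; print(l,e); 
    if e: x=e[0]['extent'];print(atz('top',(x[0]+x[2])*256,(x[1]+x[3])*192,.03))
E
```

```text
blue 10 [258.7 155.3] [ 0.7298 -0.019   0.075 ]
blue 14 [300.1 178.3] [ 0.6568 -0.1441  0.075 ]
blue 11 [223.1 186.7] [0.6317 0.0889 0.075 ]
blue 9 [291.3 225. ] [ 0.5152 -0.114   0.075 ]
blue 8 [242.8 230.4] [0.5    0.0294 0.075 ]
red 59 [241.9 154.2] [0.75   0.0343 0.022 ]
yel 178 [275.6 172.9] [ 0.6677 -0.0685  0.1   ]
4140 0.040791925667080266
(0.6047103404998779, -0.03049621358513832) 0.13467705249786377
hub [ 0.60543083 -0.03072784  0.09247082]
counter [0.35613189 0.31547092 0.00334082]
screw_box [{'extent': [0.2107, 0.5227, 0.2799, 0.6156], 'p': 0.92}]
[0.5422752  0.39267898 0.03      ]
pail [{'extent': [0.707, 0.463, 0.774, 0.5305], 'p': 0.79}]
[ 0.62620131 -0.39705289  0.03      ]
screwdriver [{'extent': [0.7348, 0.6701, 0.7516, 0.7523], 'p': 0.59}]
[ 0.37386544 -0.38307639  0.03      ]
```

Axis is at (0.605,-0.031). The pointer is at +24.1°, 159 mm out as expected. Yellow is at about -30.6°, 73 mm out, so it needs about +54.7°. I'll push the post at about -138° anticlockwise from the robot's near-right side. First I move above the start point with the fingers shut.

Call:
{"fn": "step_arm", "kwargs": {
  "deltas": [-33,-40,0,0,0,0,1,-33,-40,0,0,0,0,1,-33,-40,0,0,0,0,1,-33,-40,0,0,0,0,1,-33,-40,0,0,0,0,1,-33,-40,0,0,0,0,1,-33,-40,0,0,0,0,1,-33,-40,0,0,0,0,1,-33,-40,0,0,0,0,1,-33,-40,0,0,0,0,1]
}}

```text
time_s: 1.65
ee_pos: [0.49, -0.0852, 0.2316]
ee_rot: [-3.141, -0.001, -1.111]
force: [-0.0, -0.7, -0.0]
width: 0.0002
```

```bash
python3 - <<'E'
from h import *
o=get_obs(); print(o['time_s'],o['ee_pos'],o['ee_rot'],o['width'],o['joint_pos'],o['force'])
E
```

```text
1.65 [ 0.4900194  -0.08524053  0.23161463] [-3.14105264e+00 -5.11708900e-04 -1.11096859e+00] 0.00019459033273120217 [-1.96111615e-01  2.34885854e-01  1.90729865e+00 -9.05845225e-05
  9.98668114e-01  9.14905853e-01] [-0.00119998 -0.68234358 -0.03302818]
```

Call:
{"fn": "step_arm", "kwargs": {
  "deltas": [0,3,30,0,0,0,1,0,0,30,0,0,0,1,0,0,30,0,0,0,1,0,0,0,0,0,0,1]
}}

```text
time_s: 2.15
ee_pos: [0.4852, -0.0878, 0.1397]
ee_rot: [3.138, 0.003, -1.111]
force: [-0.2, 0.3, 0.1]
width: 0.0001
```

```bash
python3 - <<'E'
from h import *
o=get_obs(); print(o['time_s'],o['ee_pos'])
i,d=capture('scene'); cv2.imwrite('pics/s1.png',cv2.resize(i[100:260,150:350],None,fx=4,fy=3.75,interpolation=cv2.INTER_CUBIC))
i,d=capture('wrist'); cv2.imwrite('pics/w1.png',i)
E
```

```text
2.15 [ 0.48517366 -0.08778544  0.13973731]
```

View pics/s1.png

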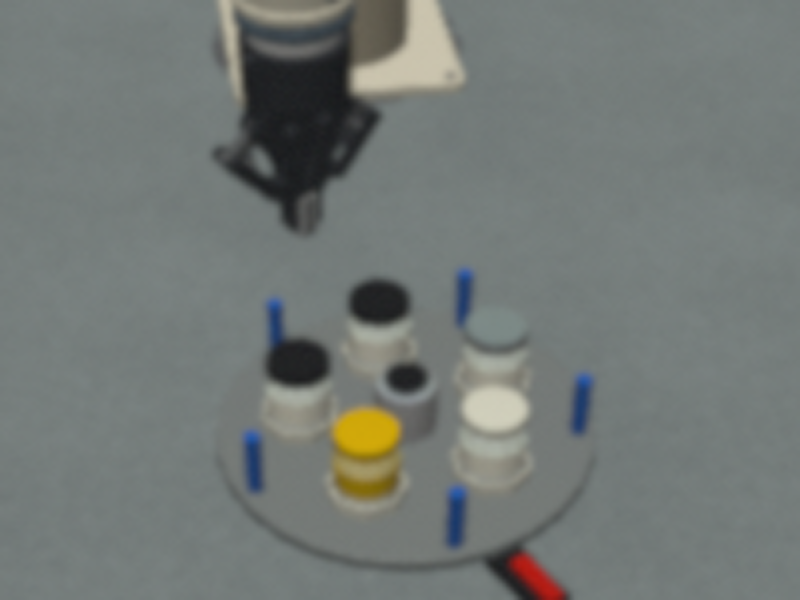

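View pics/w1.png

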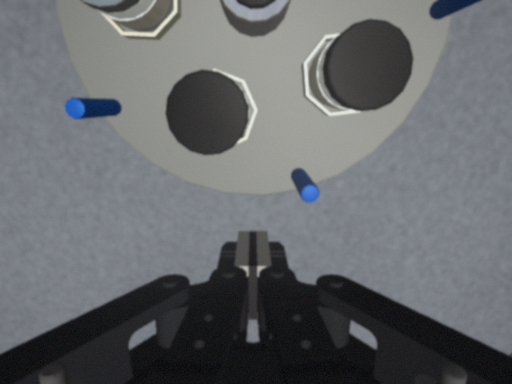

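The scene view shows the fingers just behind the near-right post with clear room to the tubs. The wrist view agrees: the post is at (310,190) and the fingertip at (253,240). Descending.

Call:
{"fn": "step_arm", "kwargs": {
  "deltas": [0,0,25,0,0,0,1,0,0,25,0,0,0,1,0,0,20,0,0,0,1,0,0,0,0,0,0,1]
}}

```text
time_s: 2.75
ee_pos: [0.4868, -0.0883, 0.0716]
ee_rot: [3.141, 0.0, -1.111]
force: [0.2, -0.2, 0.0]
width: 0.0001
```

```bash
python3 - <<'E'
from h import *
o=get_obs(); p=o['ee_pos'];print(p,o['force'])
r=p[:2]-[.605,-.031]; print(np.hypot(*r),np.degrees(np.arctan2(r[1],r[0])),np.degrees(o['ee_rot'][2]))
i,d=capture('wrist'); cv2.imwrite('pics/w2.png',i)
E
```

```text
[ 0.48681888 -0.08826698  0.07160361] [ 0.2386765  -0.16048068  0.00140771]
0.1313251062181843 -154.14657918462248 -63.666447611820765
```

View pics/w2.png

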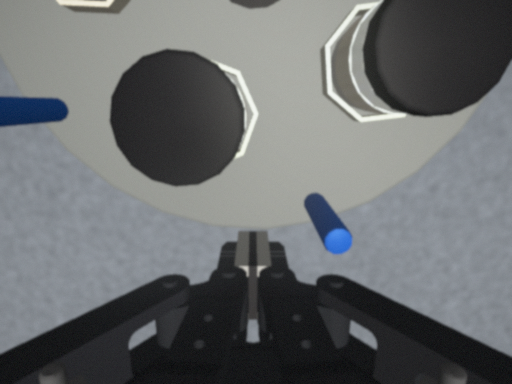

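Call:
{"fn": "step_arm", "kwargs": {
  "deltas": [0,-4,0,0,0,0,1,8.9,-0.3,0,0,0,-0.4,1,8.9,-0.3,0,0,0,-0.4,1,8.9,-0.3,0,0,0,-0.4,1,8.9,-0.3,0,0,0,-0.4,1,8.9,-0.3,0,0,0,-0.4,1,8.9,-0.3,0,0,0,-0.4,1,8.9,-0.3,0,0,0,-0.4,1]
}}

```text
time_s: 3.8
ee_pos: [0.5309, -0.1335, 0.0726]
ee_rot: [-3.141, -0.001, -0.62]
force: [-0.9, 1.9, 1.1]
width: 0.0002
```

```bash
cat > st.py <<'E'
from meas import *
n=sys.argv[1]
o=get_obs(); p=o['ee_pos'];print(o['time_s'],p,o['force'].round(2))
r=p[:2]-[.605,-.031]; print('finger r,ang,yaw',np.hypot(*r),np.degrees(np.arctan2(r[1],r[0])),np.degrees(o['ee_rot'][2]))
i,d=capture('top'); cv2.imwrite(f'pics/t{n}.png',cv2.resize(i[120:275,180:340],None,fx=3.75,fy=3.75,interpolation=cv2.INTER_CUBIC))
b,rd,y=measure('top',i,(190,130,335,265))
for nm,L,z in(('blue',b,.075),('red',rd,.022),('yel',y,.100)):
    for a,c in L:
        q=atz('top',*c,z)[:2]-[.605,-.031]; print(nm,a,'r %.4f ang %.1f'%(np.hypot(*q),np.degrees(np.arctan2(q[1],q[0]))))
E
python3 st.py 3
```

```text
3.8 [ 0.53091254 -0.13351972  0.07255269] [-0.86  1.88  1.07]
finger r,ang,yaw 0.1264881219425658 -125.85434015721104 -35.525503707635906
blue 9 r 0.1217 ang 27.2
blue 13 r 0.1246 ang -44.5
blue 12 r 0.1214 ang 99.0
blue 5 r 0.1223 ang 171.8
red 47 r 0.1633 ang 24.2
yel 172 r 0.0729 ang -9.2
```

View pics/t3.png

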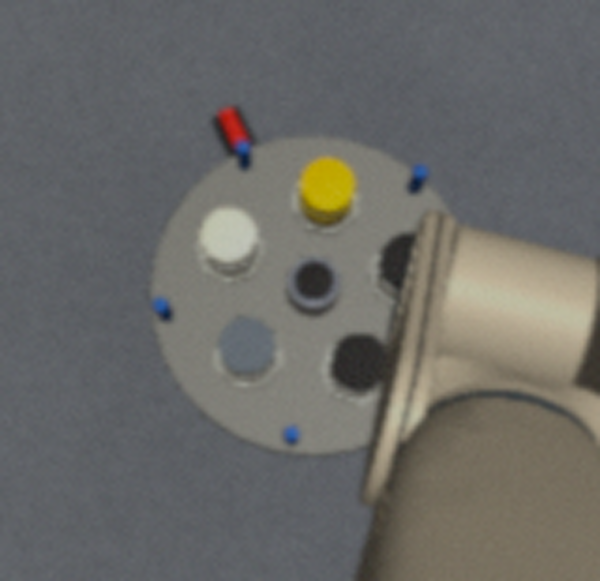

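The deck has turned 22°, with yellow at about -9°, and the push force is about 2 N. About 33° remain, so I'll do 32° and finish slowly.

Call:
{"fn": "step_arm", "kwargs": {
  "deltas": [8.9,-0.3,0,0,0,-0.4,1,8.9,-0.3,0,0,0,-0.4,1,8.9,-0.3,0,0,0,-0.4,1,8.9,-0.3,0,0,0,-0.4,1,8.9,-0.3,0,0,0,-0.4,1,8.9,-0.3,0,0,0,-0.4,1,8.9,-0.3,0,0,0,-0.4,1,4.4,-0.1,0,0,0,-0.2,1,4.4,-0.1,0,0,0,-0.2,1,0,0,0,0,0,0,1]
}}

```text
time_s: 5.1
ee_pos: [0.5968, -0.1571, 0.0716]
ee_rot: [3.141, -0.001, -0.064]
force: [0.4, -0.6, 0.4]
width: 0.0003
```

```bash
python3 st.py 4
```

```text
5.1 [ 0.59678977 -0.15714317  0.07160843] [ 0.37 -0.58  0.44]
finger r,ang,yaw 0.12641007722015885 -93.72393323123916 -3.6699004304723
blue 14 r 0.1247 ang -12.6
blue 11 r 0.1231 ang 58.7
blue 7 r 0.1215 ang 131.2
blue 8 r 0.1212 ang -155.9
red 60 r 0.1587 ang 24.3
yel 177 r 0.0727 ang 23.8
```

View pics/t4.png

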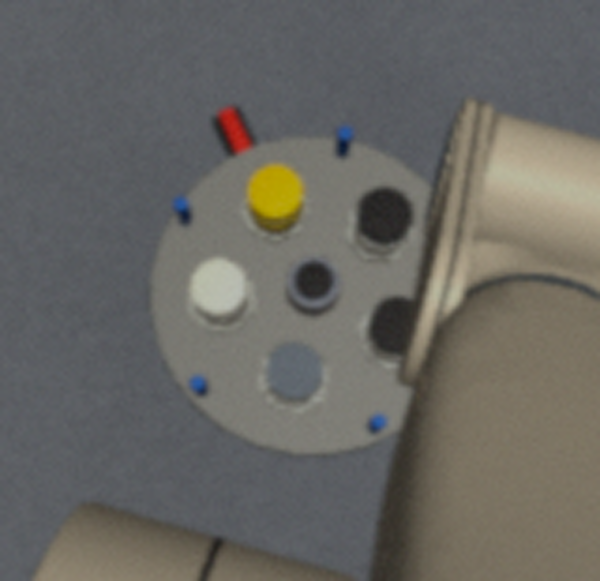

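Yellow is at 23.8° and the pointer at 24.3°, which is under 1 mm off line. I'll back off the post, then rise and withdraw.

Call:
{"fn": "step_arm", "kwargs": {
  "deltas": [-5,0,0,0,0,0,1,-10,2,0,0,0,0,1,0,5,-10,0,0,0,1,0,0,-30,0,0,0,1,0,0,-40,0,0,0,1,0,0,-40,0,0,0,1,-20,40,-20,0,0,0,1,-20,40,0,0,0,0,1,-20,40,0,0,0,0,1,-20,40,0,0,0,0,1]
}}

```text
time_s: 6.4
ee_pos: [0.49, -0.3193, 0.2124]
ee_rot: [3.141, -0.001, -0.064]
force: [0.6, -0.0, 0.4]
width: 0.0
```

Call:
{"fn": "step_arm", "kwargs": {
  "deltas": [-30,40,0,0,0,0,1,-30,40,0,0,0,0,1,-30,30,0,0,0,0,1,0,0,0,0,0,0,1]
}}

```text
time_s: 6.9
ee_pos: [0.3919, -0.4238, 0.2121]
ee_rot: [3.141, -0.0, -0.068]
force: [-0.2, 0.1, -0.1]
width: 0.0001
```

```bash
python3 st.py 5; python3 - <<'E'
from h import *
i,d=capture('top'); cv2.imwrite('pics/top6.png',i)
i,d=capture('scene'); cv2.imwrite('pics/s6.png',i)
E
```

```text
6.9 [ 0.39190906 -0.42380204  0.21208267] [-0.23  0.13 -0.12]
finger r,ang,yaw 0.446879396352421 -118.479361624398 -3.8913039667141627
blue 13 r 0.1246 ang -12.5
blue 12 r 0.1224 ang 59.0
blue 12 r 0.1233 ang -84.0
blue 8 r 0.1218 ang 131.6
blue 8 r 0.1212 ang -155.9
red 61 r 0.1588 ang 24.2
yel 174 r 0.0728 ang 23.7
```

View pics/top6.png

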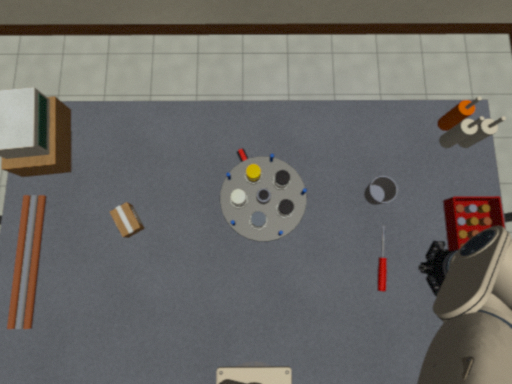

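View pics/s6.png

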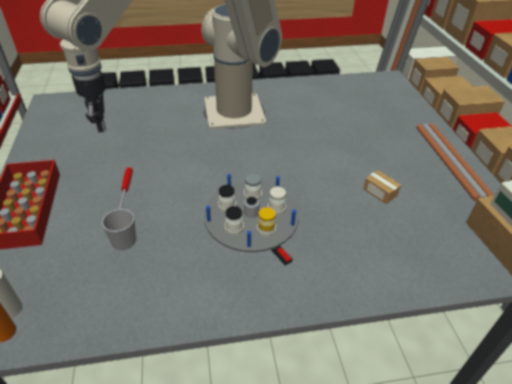

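Both views show yellow in line with the red bar: lid at (254,171) and bar at (242,154) in the top view. All tubs are upright, the bystanders haven't moved, and the hand is clear at z 0.21.

```bash
python3 -c "
from h import *
print(sign_off())"
```

```text
the job is handed in; nothing more can be done
None
```

I turned the carousel about 55° anticlockwise with the shut fingertips on one near-side blue post, pushing with about 2 N at no more than about 0.6 rad/s. Then I backed the hand off, raised it and moved it clear, and handed the job in at about 7 s.

- **Alignment:** in the last check with the hand clear, the yellow tub was at 23.7° about the axis and the pointer at 24.2°. That puts the tub under 1 mm off the line, against 10 mm allowed. The five posts, averaged, put it at about 23.6°, which agrees.
- **Rest of the scene:** by eye in the top and scene views, all five tubs stand upright in their collars. The box, pail and screwdriver look unmoved; I did not measure them again. The deck's angle matched, within 0.5°, the reading taken before the hand was withdrawn.
- **Checks:** none failed or disagreed, though the network did not find the pointer, so I located it by the red bar's colour.

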